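# Seat the cover plate of the tip press on its hidden pin and hold it down

### The arm

A 7-joint arm with a two-finger parallel gripper is mounted at the origin on the work surface. World frame = base frame: x ahead of the robot, y to its left, z up, the work surface at z = 0. Lengths are in m, angles in rad, forces in N, time in s.
With the tool pointing down it reaches from about 0.4 to 0.875 m from the base axis. Payload 4.4 kg.
Tool frame: the origin (TCP) lies at the very end of the fingers, on their centre line; the grasp point (between the pads) lies 19 mm behind it; z points along the fingers, y is the direction in which the jaws open and shut (so a half turn about z gives the same grasp; the last joint's range is limited). The gripper opens to 85 mm and grips with 20 to 120 N. Pads are 22 mm wide; open, the fingers measure 114 mm over their backs; the gripper's body (76 mm by 85 mm) begins 54 mm behind the grasp point. The pads swing forward as they close: fully open they stand 13 mm farther back than shut.
Start: joints at [-1.353, 0.628, 0.038, 1.517, -0.027, 0.996, -0.02], TCP at [0.182, 0.624, 0.231] pointing down, gripper open.
Joint ranges: [-3.06, 3.06], [-0.37, 2.12], [-1.25, 1.32], [0.18, 2.47], [-1.1, 4.24], [0.23, 1.98], [-2.94, 2.94]. Speed limits (rad/s): [2.57, 2.57, 3.14, 3.14, 3.14, 3.14, 3.14].

### API

Orientations are given as a 3x3 rotation matrix whose columns are the frame's x, y, z axes.
In Python, from plant import monitor, imaging, finish_job gives the robot as it stands.
- The arm moves only by the tool play_rows, never from a script. Its argument "series" is text: rows parted by semicolons, each of 4 numbers parted by spaces: the shift along the tool's x, y, z in m, then the turn about the tool's z in rad. In form: tx ty tz roll; .... A call has exactly 10 rows; each row shifts and turns the commanded pose from where the row before left it, along the tool's axes as they then stand; what a row does not reach is not made up. A row lasts 1/12 s, in which the tool goes at most 41.7 mm and 7.16 degrees, less where a joint would pass 70% of its speed; a pose out of reach is approached as far as the arm can. A call is refused whole if a number of a shift passes 0.0417 or a number of a turn 0.125, either way. A call with a gripper value outside its range is refused whole. "hand" is the opening, from -1 (shut) to 1 (fully open), so that 0 is half open, set as the call begins (left out, the last holds). The fingers move at their own pace and stop on an object; "newtons" is the grip in N (left out, the last holds). Time passes only in rows, so rows that do not move let the fingers close, or fill a call up. It gives the time, the measured TCP pose, the force and the opening at its end, in the units of the state.
- monitor.observe(): the state, without advancing time (a new reading comes with each control period).
- imaging.camera(name): name is "scene" or "top"; returns the picture (420x560x3 uint8, red, green, blue); there is no depth.
- imaging.calibration(name): a dict with "vertical_fov" (degrees; the focal length in pixels is half the picture's height over the tangent of half this angle, whatever the lens; pixels are square), "cx", "cy" (the principal point, pixels), "k1" (the pictures are not rectified: a ray, as slopes to the right and down, at radius r is drawn at 1 + k1 r^2 times it, then the intrinsics apply), "R" (3x3) and "t" (3): a world point X has camera coordinates R X + t. Camera axes: x right, y down, z forward; pixel columns grow to the right and rows downward; lengths in m; the calibration is good to about 2 mm. A picture is of the moment at which its call begins. calibration takes no time and is no camera call.
- finish_job(): hands the job in, once; it reports no verdict.
The state is a dict: "time_s": time; "joint_positions": joint angles; "joint_vel": joint speeds; "joint_torque": joint torques, N m; "tool_pos": TCP position; "tcp_rot": TCP orientation; "contact_force": force on the tool from outside, world axes, zero at the start; "moment": the same for the moment, N m; "grip_width": finger opening in m.
Only numpy, scipy, OpenCV 4.12 (cv2) and the standard library are available. Lean on these libraries where they do the work, as an engineer would, in place of code of your own. Each camera call takes 0.05 s, during which the arm holds its last target.

### The job

Pick up the aluminium cover plate by its wooden handle, bring its narrow tongue in under the steel bridge of the tip-pressing jig, and slide it over the locating pin hidden there until the plate's hole drops onto the pin. Then press the plate down against the spring seat until it lies fully home, flat on the jig's bed, and finish while still gripping it and holding it pressed down: do not let go. Do not knock about the burnishing block, tip dish, brass shaper and jar.

Things in the scene. Friction and masses are not known exactly. Their poses are not given: they have to be found in the camera images.
- cover: Loose aluminium cover plate, 10 mm thick, about 0.25 kg, flat on the worktop at the start; origin on its underside. Axes: x along the plate towards its tongue, y across, z up. Main part: 50 mm wide, x -60 to 10 mm. Tongue: 40 mm wide, x 10 to 60 mm, with a round hole. A dark-wood handle stands on the main part.
- cover_grip (a point): Middle of the plate's upright handle, half-way up: at x -20 mm of the plate, 36 mm above its underside. The handle is 40 mm long (x), 16 mm thick (y, the way to grip it) and 52 mm tall above the plate's top face. Axes as cover.
- cover_hole (a point): Centre of the hole (12 mm diameter, right through, slight bevel) in the plate's tongue, at the underside: 60 mm ahead of cover_grip along the plate's x and 36 mm below it. Axes as cover.
- jig: Jig fixed to the worktop; origin at worktop height. x: the way the plate slides in, from the open front at -x; y across, z up. Bed: dark steel, 130 x 84 mm, top 12 mm above the worktop. Strips 6 mm tall, 56 mm apart, flank x -65 to 9 mm. Steel bridge at x 25 to 55 mm on two posts, 48 mm gap between; underside 40 mm, top 52 mm above the bed. Plate home: its origin and axes over the jig's, flat on bed.
- jig_pin (a point): Foot of the locating pin, at bed height: at x 40 mm of the jig, on its centre line, under the middle of the bridge and out of sight from above. The pin is 10 mm in diameter and 18 mm tall, its top 5.5 mm tapered to 5 mm across. Axes as jig.
- seat (a joint): Round brass spring seat, 24 mm across, at x -20 mm of the jig on its centre line (below the handle when the plate is on the pin). Value: how far it is pressed down, 0 free (top 8 mm above the bed) to 0.008 m (level with the bed). It pushes up with 5 N when first touched and 10 N when level, so it lifts the plate if let go.
- burnisher_mid (a point): Bystander, loose: round dark-wood burnishing block, 50 mm across, 24 mm high; the point is its centre, half-way up.
- dish_mid (a point): Bystander, loose: round steel dish, 68 mm across, 14 mm high, with a stack of three tan layered tips in it (top of stack at 21 mm); the point is its centre, half-way up.
- shaper_mid (a point): Bystander, loose: small upright brass tip shaper, 28 mm across, 44 mm high; the point is its centre, half-way up.
- jar_mid (a point): Bystander, loose: closed jar with black cap, 44 mm across, 60 mm high; the point is its centre, half-way up.
Things that resemble listed ones, but are neither listed nor needed, are in the scene too. What is shaped like the cover but orange or red is not meant.

How it is judged:
By the outcome, as a careful person would: the job done as asked, in the order asked, and still so for the second after the job is handed in, while the arm keeps its last pose, push and grip.
It also fails if it takes over 45 s, if anything falls off the work surface, if the arm or the gripper's body presses on something with over 40 N, if the wrist force passes 120 N, or if a joint passes its speed limit or range.

## Working session

There is one attempt and no reset: what is moved stays moved. The work goes in short steps, Python scripts to look and compute and a tool call to move; the robot and the scene stay as the last step left them, time stands still between calls to the robot, and variables do not carry over. Pictures are saved under pics/ and viewed, and the job is handed in when it is done.

Besides the shell and the picture viewer there is one more tool, called after "Emit:" by a JSON object that holds its "fn" and its "kwargs", one argument or row to a line. play_rows: Moves the arm, as the interface text tells. Its arguments: {"type":"object","properties":{"series":{"type":"string"},"hand":{"type":"number"},"newtons":{"type":"number"}},"required":["series"]}

```bash
mkdir -p pics; ls
python3 - <<'E'
from plant import monitor, imaging
import cv2, json
for n in("scene","top"):
    im=imaging.camera(n); cv2.imwrite(f"pics/{n}0.png",cv2.cvtColor(im,cv2.COLOR_RGB2BGR))
    print(n,imaging.calibration(n))
s=monitor.observe(); print(s)
E
```

```text
pics
scene {'vertical_fov': 47.480678949209654, 'cx': 283.58949411905263, 'cy': 209.254483618877, 'k1': -0.05625215258438145, 'R': array([[-0.63409654,  0.7732507 ,  0.0022213 ],
       [ 0.49872012,  0.41116244, -0.76303584],
       [-0.59093131, -0.48273058, -0.64635236]]), 't': array([ 0.22920241, -0.25766318,  1.62155163])}
top {'vertical_fov': 46.3496498790796, 'cx': 281.34732557398803, 'cy': 209.2193232168855, 'k1': 0.017108143829539478, 'R': array([[ 0.02267697, -0.99971611,  0.00731108],
       [-0.99479436, -0.02329084, -0.09920543],
       [ 0.09934755, -0.00502334, -0.99504012]]), 't': array([0.08878581, 0.52052089, 1.13624346])}
{'time_s': 0.1, 'joint_positions': array([-1.35278827,  0.62926495,  0.03841829,  1.51827582, -0.02693408,
        0.99631432, -0.02001507]), 'joint_vel': array([ 0.00107073, -0.00205911,  0.00013903, -0.00133796, -0.00121014,
       -0.00077273,  0.00176359]), 'joint_torque': array([ 3.51061783e-03, -5.64528859e+01,  1.23059962e+00, -1.93969774e+01,
        1.13145102e-02,  5.41540052e-03, -2.21616892e-05]), 'tool_pos': array([0.18182354, 0.62345675, 0.23047076]), 'tcp_rot': array([[-9.60007878e-01,  2.79972653e-01, -4.32373580e-04],
       [ 2.79972981e-01,  9.60006391e-01, -1.69090137e-03],
       [-5.83247438e-05, -1.74433156e-03, -9.99998477e-01]]), 'contact_force': array([ 0.03977716,  0.03684728, -0.58458986]), 'moment': array([-0.00922658, -0.00431864,  0.00644673]), 'grip_width': 0.08553186952657793}
```

View pics/scene0.png

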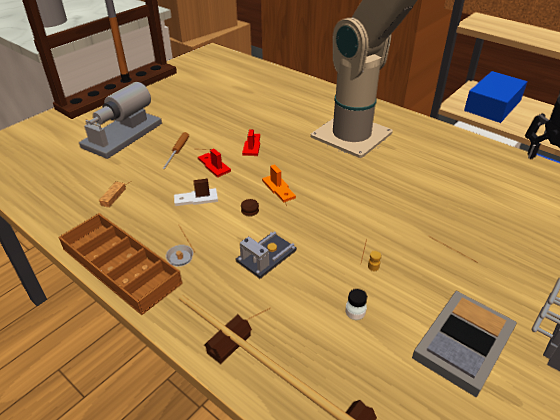

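View pics/top0.png

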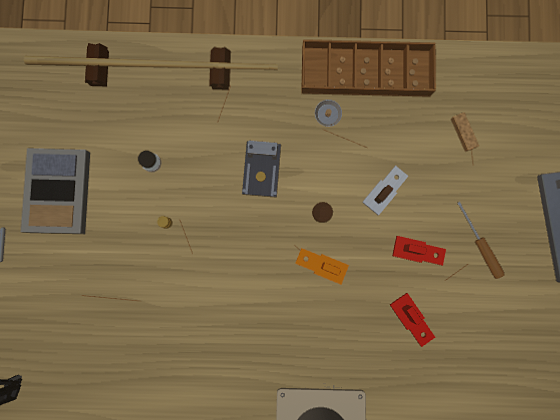

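The scene shows one bare-aluminium plate with a dark-wood handle: top (385,190), scene (196,193). The lookalikes are orange (top 322,266) and red (419,250; 412,320), so those are excluded. The jig is at top (262,168), with its bridge on the far side. I'll enlarge crops to confirm.

Run:
```python
import cv2
a=cv2.imread("pics/top0.png"); b=cv2.imread("pics/scene0.png")
cv2.imwrite("pics/c1.png",cv2.resize(a[155:225,350:430],None,fx=8,fy=8,interpolation=cv2.INTER_CUBIC))
cv2.imwrite("pics/c2.png",cv2.resize(a[132:206,225:300],None,fx=8,fy=8,interpolation=cv2.INTER_CUBIC))
cv2.imwrite("pics/c3.png",cv2.resize(b[165:285,160:310],None,fx=5,fy=5,interpolation=cv2.INTER_CUBIC))
```

```text
(no output)
```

View pics/c1.png

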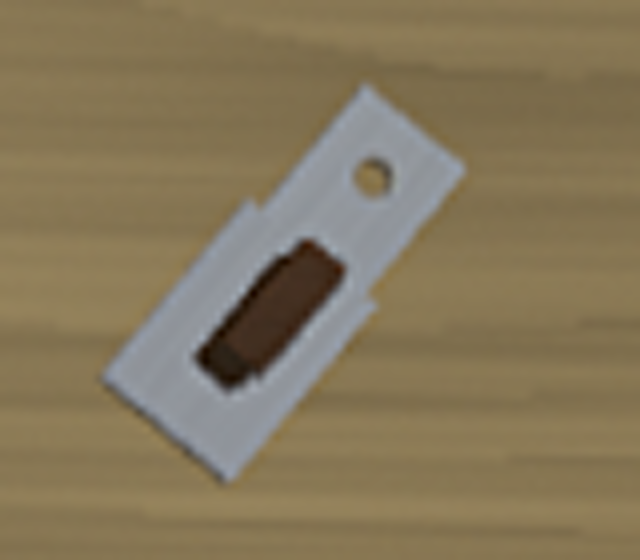

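View pics/c2.png

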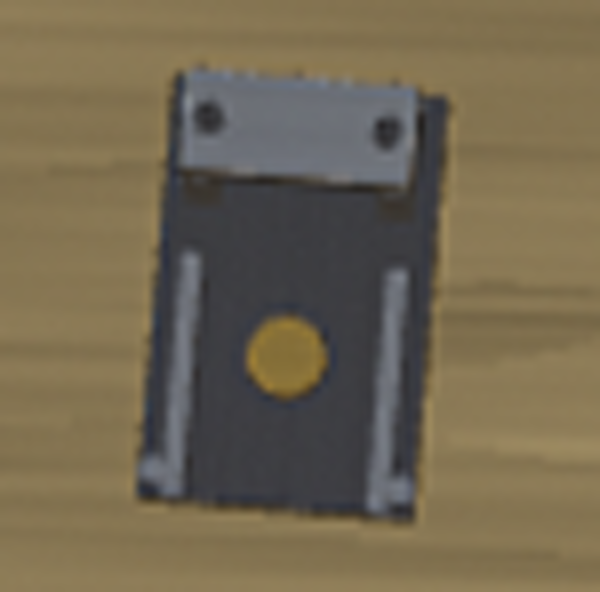

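View pics/c3.png

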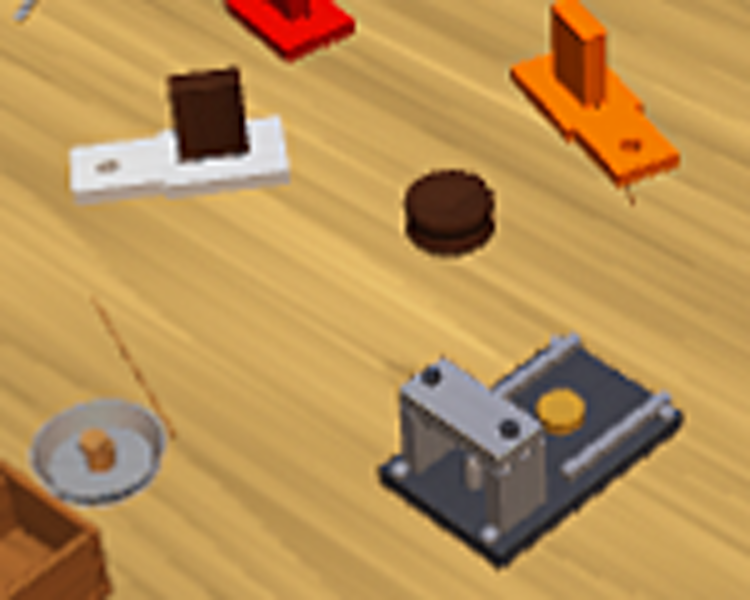

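```bash
cat > h.py <<'E'
import numpy as np, cv2
from plant import imaging
from scipy.optimize import least_squares
def proj(n,X):
    c=imaging.calibration(n); X=np.atleast_2d(X)@c["R"].T+c["t"]
    s=X[:,:2]/X[:,2:]; r2=(s**2).sum(1,keepdims=True); s=s*(1+c["k1"]*r2)
    f=210/np.tan(np.radians(c["vertical_fov"])/2)
    return s*f+[c["cx"],c["cy"]]
def cr(p,o,k): return (np.array(p,float)+.5)/k-.5+o
def pose(p,L):
    L=np.array(L)/1e3; c,s=np.cos(p[2]),np.sin(p[2])
    return np.c_[p[0]+c*L[:,0]-s*L[:,1],p[1]+s*L[:,0]+c*L[:,1],L[:,2]]
def fit(obs,p0):
    f=lambda p:np.concatenate([(proj(n,pose(p,L))-uv).ravel() for n,L,uv in obs])
    r=least_squares(f,p0,loss='soft_l1'); return r.x,f(r.x).reshape(-1,2)
def ray(n,uv,z):
    return least_squares(lambda q:(proj(n,[q[0],q[1],z])-uv).ravel(),[.5,0]).x
E
python3 - <<'E'
from h import *
np.set_printoptions(precision=4,suppress=True)
T=("top",[[60,20,10],[60,-20,10],[-60,25,10],[-60,-25,10],[10,25,10],[10,-25,10],[40,0,10]],cr([(367,87),(467,168),(105,375),(228,478),(250,201),(378,303),(374,177)],[350,155],8))
# scene: hole, tongue end corners, rear corner
S=("scene",[[40,0,10],[60,20,10],[60,-20,10],[-60,-25,10]],cr([(108,166),(77,193),(70,148),(282,118)],[160,165],5))
for o in([T],[S],[T,S]):
    p,r=fit(o,[.5,-.2,-.7]); print("cover",p,pose(p,[[-20,0,36]])); print(r.round(1).tolist())
T=("top",[[-65,42,12],[-65,-42,12],[65,-42,12],[-20,0,20]],cr([(138,497),(413,520),(449,97),(287,356)],[225,132],8))
S=("scene",[[65,42,12],[65,-42,12],[-65,42,12],[-20,0,20]],cr([(503,552),(383,472),(683,412),(561,406)],[160,165],5))
S2=("scene",[[65,-42,12],[65,42,12],[-65,42,12],[-20,0,20]],S[2])
for o in([T],[S],[S2],[T,S],[T,S2]):
    p,r=fit(o,[.55,.1,0]); print("jig",p); print(r.round(1).tolist())
print("mids", [ (n,ray("top",uv,z)) for n,uv,z in [("burn",(322,212),.024),("dish",(328,113),.014),("shaper",(164,222),.044),("jar",(148,159),.06)]])
E
```

```text
cover [ 0.5745 -0.1508 -0.6803] [[ 0.5589 -0.1382  0.036 ]]
[[-0.1, -0.3], [0.2, 0.1], [-0.4, -0.1], [0.3, 0.4], [-0.2, -0.3], [-0.1, 0.2], [0.2, -0.0]]
cover [ 0.5762 -0.1448 -0.6732] [[ 0.5605 -0.1323  0.036 ]]
[[0.2, 0.0], [-0.5, -0.0], [0.3, 0.2], [-0.0, -0.2]]
cover [ 0.5743 -0.1499 -0.6777] [[ 0.5588 -0.1374  0.036 ]]
[[-0.6, -0.3], [-0.2, 0.1], [-0.7, -0.0], [0.1, 0.5], [-0.5, -0.3], [-0.4, 0.2], [-0.2, -0.0], [-0.5, -1.1], [-1.3, -1.1], [-0.3, -0.9], [-0.8, -1.2]]
jig [ 0.6173  0.1514 -0.058 ]
[[-0.3, 0.0], [0.2, -0.0], [0.1, -0.1], [-0.0, 0.1]]
jig [ 0.6189  0.1564 -0.0403]
[[0.2, 0.8], [-0.8, -0.5], [0.4, -0.4], [0.1, 0.1]]
jig [ 0.604   0.1431 -0.8162]
[[-20.1, -38.7], [3.9, 1.2], [-2.5, 10.7], [2.4, -1.7]]
jig [ 0.6173  0.1535 -0.042 ]
[[-0.7, 0.3], [-0.2, -0.3], [-1.2, -0.4], [-0.7, 0.0], [-0.3, -0.1], [-1.2, -1.5], [-0.1, -1.2], [-0.4, -0.8]]
jig [ 0.6174  0.1521 -0.0671]
[[-0.8, -0.2], [-0.3, 0.1], [0.0, 0.0], [-0.3, 0.0], [-25.8, -18.3], [22.4, 15.5], [-0.4, -1.0], [-0.7, -0.9]]
mids [('burn', array([0.5141, 0.0042])), ('dish', array([ 0.758 , -0.0077])), ('shaper', array([0.4804, 0.3721])), ('jar', array([0.6244, 0.412 ]))]
```

Cover: the silver plate with the dark handle, confirmed in the crop. Cover grip is at about (0.559, -0.137) with yaw -0.68. The jig origin is at about (0.617, 0.153) with yaw about -0.057. The two cameras disagree by about 6 mm in y, but by the same amount for both objects, so the relative displacement is good. Moving over now.

Emit:
{"fn": "play_rows", "kwargs": {
  "series": "-0.012 -0.013 0 0; -0.024 -0.026 0 0; -0.024 -0.026 0 0; -0.024 -0.026 0 0; -0.024 -0.026 0 0; -0.024 -0.026 0 0; -0.024 -0.026 0 0; -0.024 -0.026 0 0; -0.024 -0.026 0 0; -0.024 -0.026 0 0",
  "hand": 1,
  "newtons": 60
}}

```text
time_s: 0.93
tool_pos: [0.332, 0.3213, 0.2312]
tcp_rot: [[-0.96, 0.28, -0.0], [0.28, 0.96, -0.0], [0.0, -0.0, -1.0]]
contact_force: [1.1, -0.2, 0.1]
grip_width: 0.0853
```

Emit:
{"fn": "play_rows", "kwargs": {
  "series": "-0.024 -0.026 0 0; -0.024 -0.026 0 0; -0.024 -0.026 0 0; -0.024 -0.026 0 0; -0.024 -0.026 0 0; -0.024 -0.026 0 0; -0.024 -0.026 0 0; -0.024 -0.026 0 0; -0.024 -0.026 0 0; -0.012 -0.013 0 0"
}}

```text
time_s: 1.77
tool_pos: [0.4828, 0.0174, 0.2313]
tcp_rot: [[-0.959, 0.285, 0.001], [0.285, 0.959, -0.002], [-0.002, -0.002, -1.0]]
contact_force: [0.8, -0.1, 0.2]
grip_width: 0.0858
```

Emit:
{"fn": "play_rows", "kwargs": {
  "series": "-0.023 -0.025 0 0; -0.024 -0.026 0 0; -0.024 -0.026 0 0; -0.024 -0.026 0 0; -0.022 -0.023 0 0; 0 0 0 0.1; 0 0 0 0.1; 0 0 0 0.1; 0 0 0 0.097; 0 0 0 0"
}}

```text
time_s: 2.6
tool_pos: [0.5581, -0.1316, 0.2308]
tcp_rot: [[-0.775, 0.631, -0.001], [0.631, 0.775, -0.0], [0.001, -0.001, -1.0]]
contact_force: [0.3, 0.2, -0.5]
grip_width: 0.0852
```

```bash
cat >> h.py <<'E'
from plant import monitor
def st():
    s=monitor.observe(); print(s["time_s"],s["tool_pos"].round(4),s["tcp_rot"].round(4).tolist(),s["contact_force"].round(1),s["moment"].round(2),s["grip_width"].round(4),"q",s["joint_positions"].round(2)); return s
def snap(n,name,box=None,k=1):
    im=cv2.cvtColor(imaging.camera(n),cv2.COLOR_RGB2BGR); 
    if box: x0,y0,x1,y1=box; im=cv2.resize(im[y0:y1,x0:x1],None,fx=k,fy=k,interpolation=cv2.INTER_CUBIC)
    cv2.imwrite(f"pics/{name}.png",im)
E
python3 - <<'E'
from h import *
s=st()
snap("scene","s1",(130,120,290,240),5)
print(proj("scene",s["tool_pos"]),proj("top",s["tool_pos"]))
R=s["tcp_rot"]; d=np.array([.559,-.137,s["tool_pos"][2]])-s["tool_pos"]; print("tool delta",R.T@d)
E
```

```text
Traceback (most recent call last):
  File "h.py", line 20, in st
    s=monitor.observe(); print(s["time_s"],s["tool_pos"].round(4),s["tcp_rot"].round(4).tolist(),s["contact_force"].round(1),s["moment"].round(2),s["grip_width"].round(4),"q",s["joint_positions"].round(2)); return s
                                                                                                                                                  ^^^^^^^^^^^^^^^^^^^^^
AttributeError: 'float' object has no attribute 'round'
```

```bash
sed -i 's/s\["grip_width"\].round(4)/round(float(s["grip_width"]),4)/;s/print(s\["time_s"\]/print(round(float(s["time_s"]),2)/' h.py
python3 - <<'E'
from h import *
s=st()
R=s["tcp_rot"]; d=np.array([.559,-.137,s["tool_pos"][2]])-s["tool_pos"]; print("tool delta",R.T@d)
E
```

```text
2.6 [ 0.5581 -0.1316  0.2308] [[-0.7755, 0.6313, -0.0012], [0.6313, 0.7755, -0.0001], [0.0009, -0.0008, -1.0]] [ 0.3  0.2 -0.5] [-0.02  0.03  0.02] 0.0852 q [ 0.03  0.53  0.24  1.74 -0.15  0.89  1.22]
tool delta [-4.11397025e-03 -3.65321270e-03 -5.79218355e-07]
```

Emit:
{"fn": "play_rows", "kwargs": {
  "series": "-0.004 -0.0035 0.015 0; 0 0 0.02 0; 0 0 0.025 0; 0 0 0.025 0; 0 0 0.025 0; 0 0 0.02 0; 0 0 0.01 0; 0 0 0.005 0; 0 0 0 0; 0 0 0 0"
}}

```text
time_s: 3.43
tool_pos: [0.56, -0.1371, 0.087]
tcp_rot: [[-0.778, 0.629, 0.001], [0.629, 0.778, -0.0], [-0.001, 0.001, -1.0]]
contact_force: [0.1, 0.4, -0.2]
grip_width: 0.0855
```

Run:
```python
from h import *
s=st()
snap("scene","s1",(140,110,290,230),5)
snap("top","t1",(340,130,440,230),6)
print(proj("scene",s["tool_pos"]),proj("top",s["tool_pos"]))
```

```text
3.43 [ 0.56   -0.1371  0.087 ] [[-0.7775, 0.6289, 0.0012], [0.6289, 0.7775, -0.0003], [-0.0011, 0.0005, -1.0]] [ 0.1  0.4 -0.2] [-0.01 -0.09 -0.  ] 0.0855 q [ 0.08  0.73  0.18  1.85 -0.21  0.58  1.28]
[[198.71597937 172.19513728]] [[387.5181251  190.58983157]]
```

View pics/s1.png

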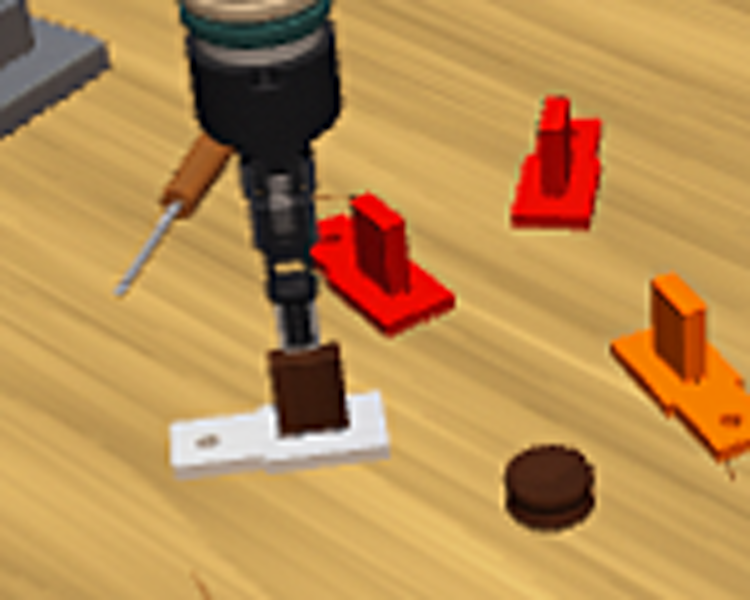

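View pics/t1.png

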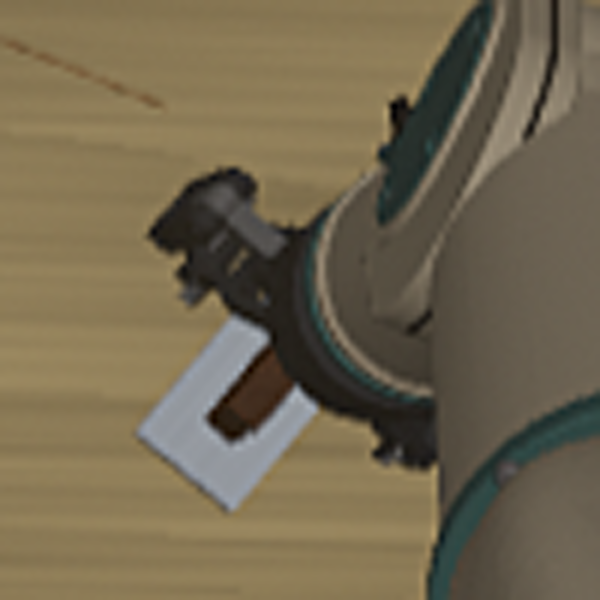

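Run:
```python
from h import *
s=monitor.observe();R=s["tcp_rot"];p=s["tool_pos"]
for o in([0,.043,-.013],[.011,.043,-.013],[-.011,.043,-.013],[0,.043,-.04]):
    u=proj("scene",p+R@o)[0]; print(o,(u-[140,110]+.5)*5-.5)
```

```text
[0, 0.043, -0.013] [297.75724096 339.08853613]
[0.011, 0.043, -0.013] [318.62054567 336.63292562]
[-0.011, 0.043, -0.013] [276.84742818 341.55148109]
[0, 0.043, -0.04] [292.13105155 297.32761288]
```

Emit:
{"fn": "play_rows", "kwargs": {
  "series": "0.002 0.002 0.012 0; 0 0 0.015 0; 0 0 0.015 0; 0 0 0.013 0; 0 0 0.008 0; 0 0 0.005 0; 0 0 0.001 0; 0 0 0 0; 0 0 0 0; 0 0 0 0"
}}

```text
time_s: 4.37
tool_pos: [0.5596, -0.1342, 0.0179]
tcp_rot: [[-0.777, 0.629, 0.001], [0.629, 0.777, -0.0], [-0.001, 0.001, -1.0]]
contact_force: [0.3, -0.0, -0.1]
grip_width: 0.0853
```

Emit:
{"fn": "play_rows", "kwargs": {
  "series": "0 0 0 0; 0 0 0 0; 0 0 0 0; 0 0 0 0; 0 0 0 0; 0 0 0 0; 0 0 0 0; 0 0 0 0; 0 0 0 0; 0 0 0 0",
  "hand": -1,
  "newtons": 80
}}

```text
time_s: 5.2
tool_pos: [0.559, -0.1343, 0.0175]
tcp_rot: [[-0.777, 0.63, -0.0], [0.63, 0.777, -0.0], [-0.0, -0.0, -1.0]]
contact_force: [-1.5, -1.1, 5.0]
grip_width: 0.0152
```

Run:
```python
from h import *
s=st()
snap("scene","s2",(140,110,290,230),5)
```

```text
5.2 [ 0.559  -0.1343  0.0175] [[-0.7769, 0.6296, -0.0], [0.6296, 0.7769, -0.0002], [-0.0001, -0.0002, -1.0]] [-1.5 -1.1  5. ] [-0.11  0.27 -0.  ] 0.0152 q [ 0.1   0.84  0.14  1.88 -0.24  0.44  1.3 ]
```

View pics/s2.png

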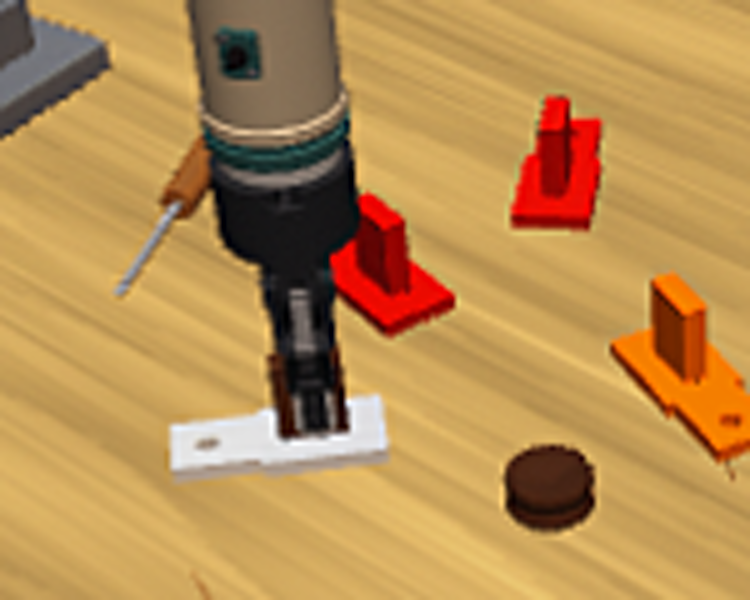

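The grip holds: opening 15.2 mm with the fingers centred on the handle (crop x≈314). The plate hasn't shifted. This gives the corrected jig origin of about (0.617, 0.155). Lifting and carrying now.

Emit:
{"fn": "play_rows", "kwargs": {
  "series": "0 0 -0.004 0; 0 0 -0.01 0; 0 0 -0.015 0; 0 0 -0.015 0; 0 0 -0.015 0; 0 0 -0.008 0; 0 0 -0.004 0; 0 0 0 0; 0 0 0 0; 0 0 0 0"
}}

```text
time_s: 6.08
tool_pos: [0.5584, -0.1338, 0.0875]
tcp_rot: [[-0.777, 0.629, -0.002], [0.629, 0.777, 0.0], [0.001, -0.001, -1.0]]
contact_force: [-0.1, 0.2, -2.6]
grip_width: 0.015
```

Emit:
{"fn": "play_rows", "kwargs": {
  "series": "0.012 0.012 0 0; 0.02 0.021 0 0; 0.024 0.025 0 0; 0.024 0.025 0 0; 0.024 0.025 0 0; 0.024 0.025 0 0; 0.024 0.025 0 0; 0.024 0.025 0 0; 0.018 0.018 0 0; 0.012 0.011 0 0"
}}

```text
time_s: 6.92
tool_pos: [0.5311, 0.1648, 0.0873]
tcp_rot: [[-0.78, 0.626, -0.002], [0.626, 0.78, 0.002], [0.002, 0.0, -1.0]]
contact_force: [0.9, -0.1, -2.0]
grip_width: 0.0152
```

Emit:
{"fn": "play_rows", "kwargs": {
  "series": "0 0 0 -0.05; 0 0 0 -0.08; 0 0 0 -0.09; 0 0 0 -0.09; 0 0 0 -0.09; 0 0 0 -0.09; 0 0 0 -0.08; 0 0 0 -0.053; 0 0 0 0; 0 0 0 0"
}}

```text
time_s: 7.75
tool_pos: [0.532, 0.1601, 0.0876]
tcp_rot: [[-0.998, 0.06, -0.001], [0.06, 0.998, -0.0], [0.001, -0.0, -1.0]]
contact_force: [0.6, 0.0, -1.2]
grip_width: 0.0151
```

Run:
```python
from h import *
s=st()
snap("scene","s3",(200,150,340,270),5)
snap("top","t3",(210,110,320,220),6)
```

```text
7.75 [0.532  0.1601 0.0876] [[-0.9982, 0.0596, -0.0013], [0.0596, 0.9982, -0.0002], [0.0013, -0.0003, -1.0]] [ 0.6  0.  -1.2] [ 0.01  0.05 -0.02] 0.0151 q [-0.39  0.7   0.07  1.91 -0.09  0.54  1.25]
```

View pics/s3.png

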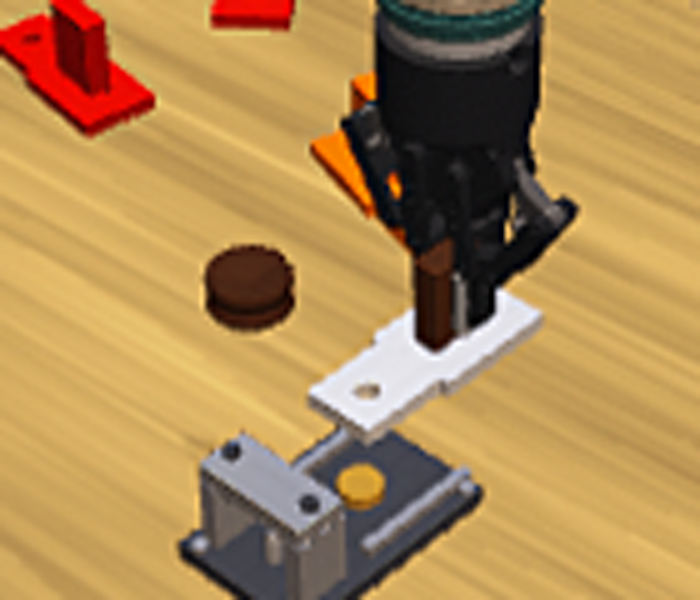

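View pics/t3.png

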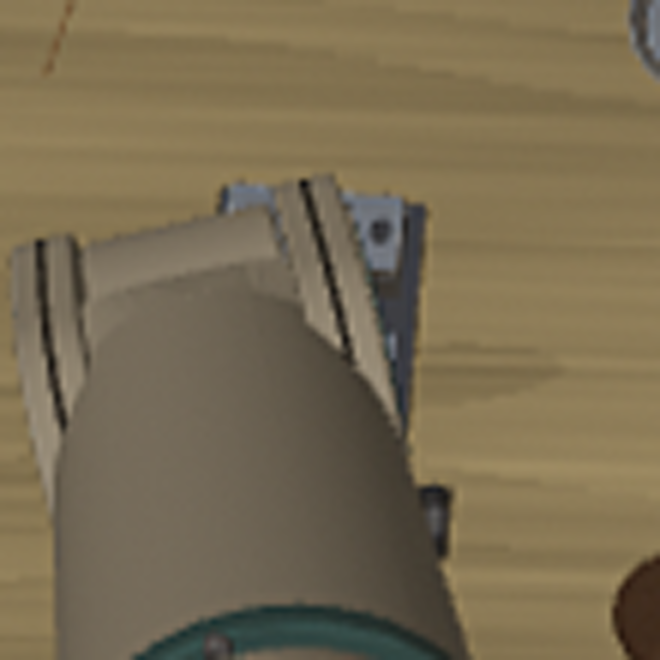

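Run:
```python
from h import *
s=monitor.observe();R=s["tcp_rot"];p=s["tool_pos"]
yaw=np.arctan2(R[1,0],R[0,0])+np.pi; print("plate yaw",yaw-2*np.pi)
ax=np.array([np.cos(yaw),np.sin(yaw),0]); ay=np.array([-ax[1],ax[0],0])
for nm,x,y in(("hole",60,0),("tipR",80,-20),("tipL",80,20),("rearL",-40,25)):
    X=p+ax*x/1e3+ay*y/1e3+[0,0,-.0175+.010]; print(nm,(proj("scene",X)[0]-[200,150]+.5)*5-.5,(proj("scene",X+[.0017,.0021,0])[0]-[200,150]+.5)*5-.5)
# jig seen: seat, bed corners
J=[.6173,.1548,-.058]
for q in([-20,0,20],[-65,42,12],[65,-42,12],[40,0,30]):
    X=pose(J,[q])[0]; print(q,(proj("scene",X)[0]-[200,150]+.5)*5-.5,(proj("scene",X+[.0017,.0021,0])[0]-[200,150]+.5)*5-.5)
```

```text
plate yaw -0.059243805469023414
hole [367.953485   383.14595743] [369.00280938 386.87228597]
tipR [308.90954832 384.60382435] [309.85537224 388.33535612]
tipL [369.32285422 423.61676376] [370.39489594 427.48675694]
rearL [543.21883334 306.97209693] [544.5275363  310.43310169]
[-20, 0, 20] [361.46485454 478.42927591] [362.47096264 482.20149557]
[-65, 42, 12] [485.04989259 483.56896543] [486.25691409 487.32127988]
[65, -42, 12] [178.40904734 539.00714224] [179.11625851 542.94886487]
[40, 0, 30] [274.37456974 528.25480205] [275.26287005 532.24586629]
```

Run:
```python
from h import *
im=cv2.imread("pics/s3.png"); cv2.imwrite("pics/s3b.png",cv2.resize(im[280:600,160:560],None,fx=2,fy=1.85,interpolation=cv2.INTER_CUBIC))
```

```text
(no output)
```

View pics/s3b.png

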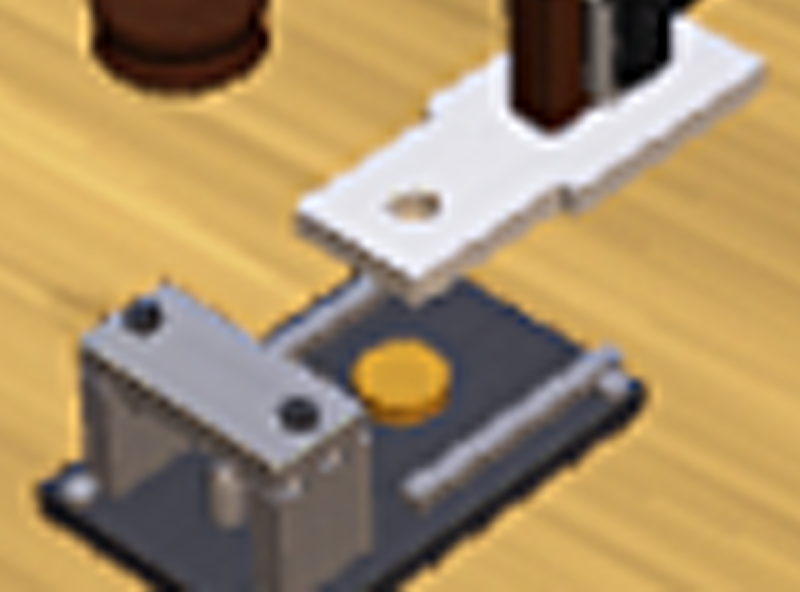

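The plate in hand is where the model predicts, and the hole, pin and seat reprojections agree within about 1 px. Next: lower it to plate underside ≈36 mm, between the pin top at 30 mm and the bridge limit of 42 mm, then slide in.

Emit:
{"fn": "play_rows", "kwargs": {
  "series": "0 0 0.004 0; 0 0 0.006 0; 0 0 0.007 0; 0 0 0.007 0; 0 0 0.006 0; 0 0 0.004 0; 0 0 0 0; 0 0 0 0; 0 0 0 0; 0 0 0 0"
}}

```text
time_s: 8.68
tool_pos: [0.5327, 0.1604, 0.0546]
tcp_rot: [[-0.998, 0.058, 0.001], [0.058, 0.998, 0.0], [-0.001, 0.0, -1.0]]
contact_force: [0.3, -0.1, -1.8]
grip_width: 0.0151
```

Emit:
{"fn": "play_rows", "kwargs": {
  "series": "-0.003 0 0 0; -0.005 0 0 0; -0.006 0 0 0; -0.006 0 0 0; -0.005 0 0 0; -0.005 0 0 0; -0.003 0 0 0; 0 0 0 0; 0 0 0 0; 0 0 0 0"
}}

```text
time_s: 9.52
tool_pos: [0.5649, 0.1585, 0.0542]
tcp_rot: [[-0.998, 0.058, -0.001], [0.058, 0.998, -0.0], [0.001, -0.0, -1.0]]
contact_force: [-0.5, 0.3, -2.1]
grip_width: 0.0151
```

Run:
```python
from h import *
s=st()
snap("scene","s4",(200,150,340,270),5)
R=s["tcp_rot"]; d=np.array([.5973,.1560,.0535])-s["tool_pos"]; print("tool delta",R.T@d)
```

```text
9.52 [0.5649 0.1585 0.0542] [[-0.9983, 0.0577, -0.0008], [0.0577, 0.9983, -0.0], [0.0008, -0.0001, -1.0]] [-0.5  0.3 -2.1] [-0.04 -0.02 -0.01] 0.0151 q [-0.36  0.78  0.06  1.83 -0.09  0.53  1.27]
tool delta [-0.03248169 -0.00058094  0.00066085]
```

View pics/s4.png

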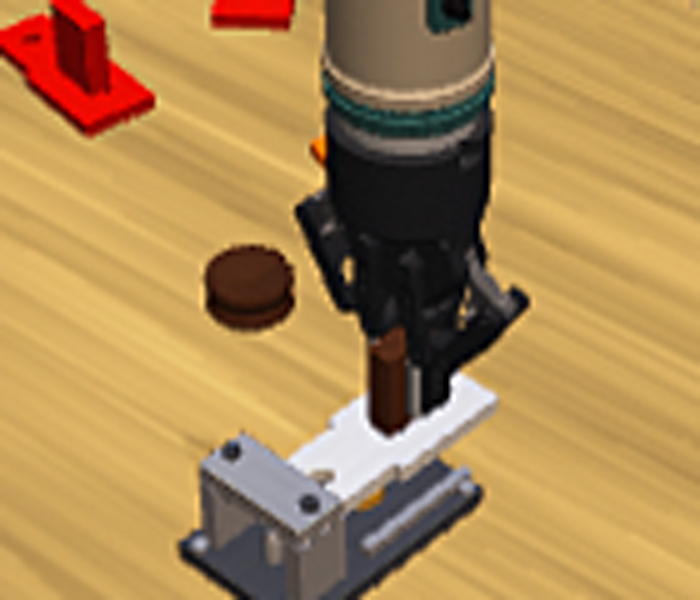

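The tongue is entering under the bridge at a good height. The hole is at crop (322,477) and the pin at (274,545). Sliding the remaining 32.5 mm.

Emit:
{"fn": "play_rows", "kwargs": {
  "series": "-0.003 0 0 0; -0.0045 -0.0005 0 0; -0.005 0 0 0; -0.005 0 0 0; -0.005 0 0 0; -0.005 0 0 0; -0.003 0 0 0; -0.002 0 0 0; 0 0 0 0; 0 0 0 0"
}}

```text
time_s: 10.4
tool_pos: [0.5976, 0.156, 0.0542]
tcp_rot: [[-0.998, 0.058, -0.001], [0.058, 0.998, -0.0], [0.001, -0.0, -1.0]]
contact_force: [0.2, 0.3, -2.0]
grip_width: 0.015
```

Run:
```python
from h import *
s=st()
snap("scene","s5",(220,190,320,270),8)
R=s["tcp_rot"]; d=np.array([.5973,.1560,.0535])-s["tool_pos"]; print("tool delta",R.T@d)
```

```text
10.4 [0.5976 0.156  0.0542] [[-0.9983, 0.0578, -0.0005], [0.0578, 0.9983, -0.0], [0.0005, -0.0001, -1.0]] [ 0.2  0.3 -2. ] [ 0.    0.06 -0.02] 0.015 q [-0.34  0.81  0.06  1.74 -0.08  0.59  1.29]
tool delta [ 2.51593846e-04 -5.47515499e-05  6.72555221e-04]
```

View pics/s5.png

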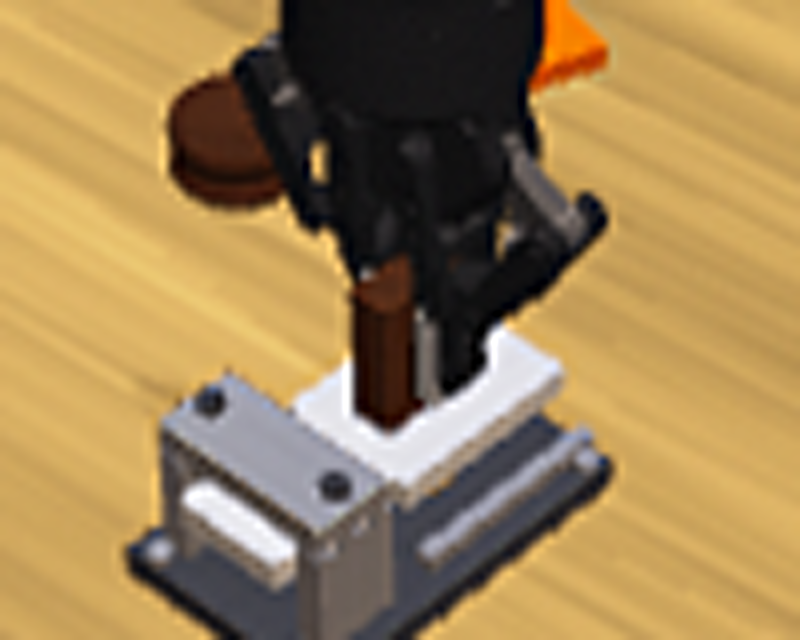

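The tongue tip shows through the bridge opening (crop 190-295, 490-580), and there is no contact force. Lowering a little to feel for the pin.

Emit:
{"fn": "play_rows", "kwargs": {
  "series": "0 0 0.002 0; 0 0 0.002 0; 0 0 0.001 0; 0 0 0.001 0; 0 0 0.001 0; 0 0 0.001 0; 0 0 0.001 0; 0 0 0.001 0; 0 0 0 0; 0 0 0 0"
}}

```text
time_s: 11.28
tool_pos: [0.5976, 0.1558, 0.0442]
tcp_rot: [[-0.998, 0.058, -0.0], [0.058, 0.998, -0.0], [0.0, -0.0, -1.0]]
contact_force: [-1.2, -0.3, -1.1]
grip_width: 0.015
```

```bash
python3 -c "
from h import *
st()"
```

```text
11.28 [0.5976 0.1558 0.0442] [[-0.9983, 0.058, -0.0005], [0.058, 0.9983, -0.0003], [0.0005, -0.0003, -1.0]] [-1.2 -0.3 -1.1] [-0.11  0.13 -0.01] 0.015 q [-0.34  0.83  0.06  1.75 -0.09  0.57  1.29]
```

The plate is already 3 mm below the pin top with only a slight −x side force, so the hole is on the pin's taper. Nudging back 0.5 mm and continuing down.

Emit:
{"fn": "play_rows", "kwargs": {
  "series": "0.0005 0 0.0005 0; 0 0 0.0005 0; 0 0 0.0005 0; 0 0 0.0005 0; 0 0 0.0005 0; 0 0 0.0005 0; 0 0 0.0005 0; 0 0 0.0005 0; 0 0 0 0; 0 0 0 0"
}}

```text
time_s: 12.12
tool_pos: [0.5966, 0.1555, 0.0398]
tcp_rot: [[-0.998, 0.058, -0.002], [0.058, 0.998, -0.001], [0.002, -0.001, -1.0]]
contact_force: [-2.9, -2.9, -1.9]
grip_width: 0.0154
```

```bash
python3 -c "
from h import *
st()"
```

```text
12.12 [0.5966 0.1555 0.0398] [[-0.9983, 0.0582, -0.0017], [0.0582, 0.9983, -0.0008], [0.0016, -0.0009, -1.0]] [-2.9 -2.9 -1.9] [-0.73  0.67 -0.2 ] 0.0154 q [-0.34  0.83  0.06  1.75 -0.09  0.56  1.29]
```

Emit:
{"fn": "play_rows", "kwargs": {
  "series": "0.0005 -0.0005 0 0; 0.0003 -0.0005 0 0; 0 0 0 0; 0 0 0.0005 0; 0 0 0.0005 0; 0 0 0.0005 0; 0 0 0.0005 0; 0 0 0 0; 0 0 0 0; 0 0 0 0"
}}

```text
time_s: 12.95
tool_pos: [0.5965, 0.1552, 0.0384]
tcp_rot: [[-0.998, 0.058, 0.0], [0.058, 0.998, 0.0], [-0.0, 0.0, -1.0]]
contact_force: [-2.3, -1.9, -1.2]
grip_width: 0.0151
```

```bash
python3 -c "
from h import *
st()"
```

```text
12.95 [0.5965 0.1552 0.0384] [[-0.9983, 0.0577, 0.0002], [0.0577, 0.9983, 0.0001], [-0.0002, 0.0001, -1.0]] [-2.3 -1.9 -1.2] [-0.45  0.42 -0.08] 0.0151 q [-0.34  0.83  0.06  1.75 -0.09  0.56  1.29]
```

Emit:
{"fn": "play_rows", "kwargs": {
  "series": "0.0005 -0.0005 0 0; 0.0002 -0.0002 0 0; 0 0 0.001 0; 0 0 0.001 0; 0 0 0.001 0; 0 0 0.001 0; 0 0 0 0; 0 0 0 0; 0 0 0 0; 0 0 0 0"
}}

```text
time_s: 13.78
tool_pos: [0.5964, 0.155, 0.0347]
tcp_rot: [[-0.998, 0.058, 0.001], [0.058, 0.998, 0.001], [-0.001, 0.001, -1.0]]
contact_force: [0.0, -0.2, 4.1]
grip_width: 0.015
```

```bash
python3 -c "
from h import *
st();snap('scene','s6',(220,190,320,270),8)"
```

```text
13.78 [0.5964 0.155  0.0347] [[-0.9983, 0.0576, 0.0015], [0.0576, 0.9983, 0.0008], [-0.0014, 0.0009, -1.0]] [ 0.  -0.2  4.1] [ 0.23 -0.03 -0.01] 0.015 q [-0.34  0.84  0.06  1.76 -0.09  0.55  1.29]
```

View pics/s6.png

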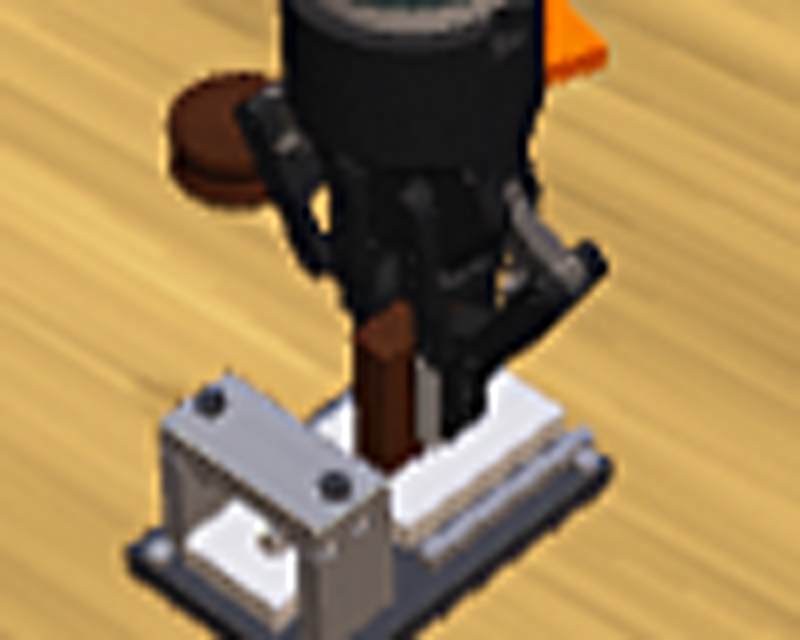

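The pin is in the hole (crop 268,540), lateral force is about 0, and the seat is pushing back with about 6.5 N. Pressing on down.

Emit:
{"fn": "play_rows", "kwargs": {
  "series": "0 0 0.001 0; 0 0 0.001 0; 0 0 0.001 0; 0 0 0.001 0; 0 0 0.0005 0; 0 0 0.0005 0; 0 0 0 0; 0 0 0 0; 0 0 0 0; 0 0 0 0"
}}

```text
time_s: 14.67
tool_pos: [0.5964, 0.155, 0.0298]
tcp_rot: [[-0.998, 0.058, 0.002], [0.058, 0.998, 0.001], [-0.001, 0.001, -1.0]]
contact_force: [-0.2, 0.4, 7.7]
grip_width: 0.0144
```

```bash
python3 -c "
from h import *
st()"
```

```text
14.67 [0.5964 0.155  0.0298] [[-0.9983, 0.0576, 0.0015], [0.0576, 0.9983, 0.0008], [-0.0015, 0.0009, -1.0]] [-0.2  0.4  7.7] [0.24 0.03 0.01] 0.0144 q [-0.34  0.85  0.06  1.76 -0.09  0.54  1.29]
```

Emit:
{"fn": "play_rows", "kwargs": {
  "series": "0 0 0.0005 0; 0 0 0 0; 0 0 0.0005 0; 0 0 0 0; 0 0 0.0005 0; 0 0 0 0; 0 0 0 0; 0 0 0 0; 0 0 0 0; 0 0 0 0"
}}

```text
time_s: 15.5
tool_pos: [0.5965, 0.1551, 0.0295]
tcp_rot: [[-0.998, 0.058, 0.002], [0.058, 0.998, 0.001], [-0.002, 0.001, -1.0]]
contact_force: [-2.5, 1.4, 14.1]
grip_width: 0.0155
```

```bash
python3 -c "
from h import *
st()"
```

```text
15.5 [0.5965 0.1551 0.0295] [[-0.9983, 0.0576, 0.0018], [0.0576, 0.9983, 0.001], [-0.0017, 0.0011, -1.0]] [-2.5  1.4 14.1] [ 0.11  0.56 -0.06] 0.0155 q [-0.34  0.85  0.06  1.76 -0.09  0.54  1.29]
```

Emit:
{"fn": "play_rows", "kwargs": {
  "series": "0 0 0.0005 0; 0 0 0.0005 0; 0 0 0.0005 0; 0 0 0 0; 0 0 0 0; 0 0 0 0; 0 0 0 0; 0 0 0 0; 0 0 0 0; 0 0 0 0"
}}

```text
time_s: 16.33
tool_pos: [0.5965, 0.155, 0.0295]
tcp_rot: [[-0.998, 0.058, 0.002], [0.058, 0.998, 0.001], [-0.002, 0.001, -1.0]]
contact_force: [-4.6, -0.2, 25.8]
grip_width: 0.0151
```

```bash
python3 -c "
from h import *
st();snap('scene','s7',(220,190,320,270),8);snap('scene','s8');snap('top','t8')"
```

```text
16.33 [0.5965 0.155  0.0295] [[-0.9983, 0.0577, 0.0019], [0.0577, 0.9983, 0.0011], [-0.0019, 0.0013, -1.0]] [-4.6 -0.2 25.8] [-0.15  1.29 -0.08] 0.0151 q [-0.34  0.85  0.06  1.76 -0.09  0.54  1.29]
```

View pics/s7.png

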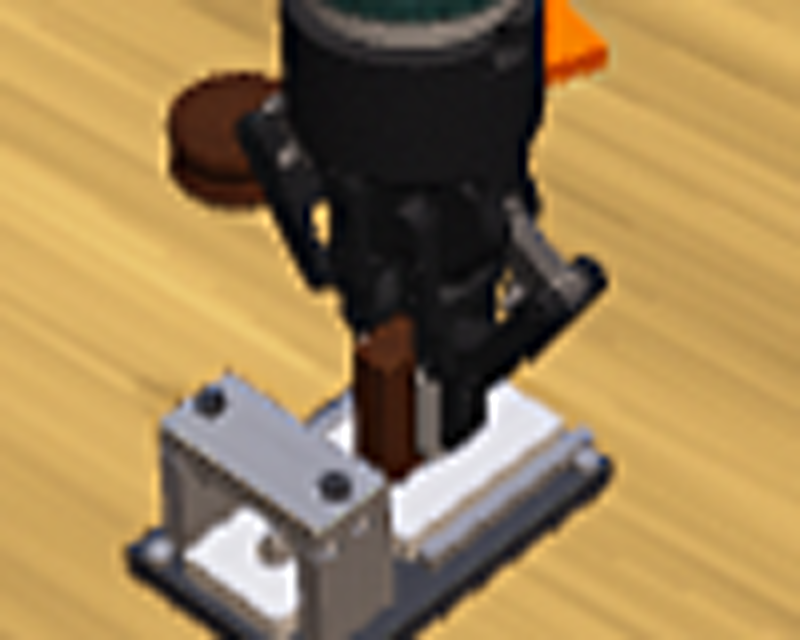

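View pics/s8.png

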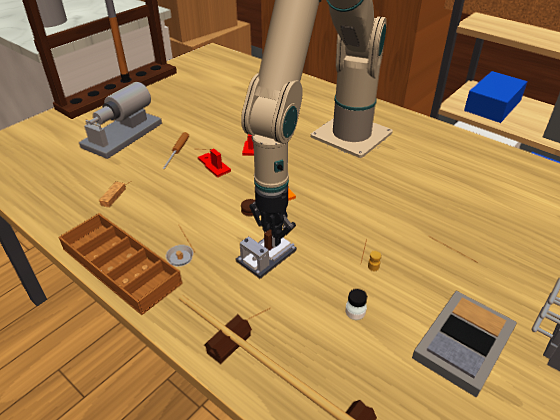

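The plate is at a hard stop: z held at 0.0295 while the force rose from 14 to 26 N. It sits flat between the strips with the pin standing in the hole (crop 270,547), and the bystanders are where they were. Handing in.

```bash
python3 -c "
from h import *
st()
from plant import finish_job
print(finish_job())"
```

```text
16.48 [0.5964 0.1551 0.0294] [[-0.9983, 0.0577, 0.0019], [0.0577, 0.9983, 0.0012], [-0.0018, 0.0013, -1.0]] [-5.4 -0.4 25.4] [-0.15  1.27  0.03] 0.0148 q [-0.34  0.85  0.06  1.76 -0.09  0.54  1.29]
the job is handed in; nothing more can be done
None
```

I gripped the aluminium cover by its handle, slid the tongue in under the bridge and lowered the hole onto the pin, correcting about 2 mm by feel. I then pressed the plate down past the spring seat onto the bed. The job was handed in at 16.5 s, still gripped and pressed; no verdict came back.

**Last checks:**
- **Fully down:** the tool stopped at z = 0.0295 m, the height expected for the plate flat on the bed. It stayed there while the push rose from 14 to about 25 N.
- **On the pin:** the last picture shows the pin standing in the hole and the plate level between the strips.
- **Grip:** the opening is about 15 mm on the 16 mm handle.
- **Bystanders:** in the last scene picture, the dish, shaper and jar stand where they began. The gripper partly hides the burnishing block, but the part that shows has not moved. I also took a last top picture but did not look at it.

**Disagreements:**
- **Cameras:** the two differed by about 6 mm in absolute position, by the same amount for cover and jig. I corrected this from the gripped handle.
- **Residual readings:** about 5 N of sideways force remains, probably against the pin. The tool tilts about 0.002 rad.

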